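# Fit the return spring on the sample-clamp rod

### The job

Take the compression spring from the green mat and thread it, foot down, over the upright rod of the clamp stand, gently twisting it whenever it snags so that its inward tang slips down through the notch of the brass collar and then of the copper collar. Never force it, down or round: leave the spring released and standing with its foot fully home on the dark seat, and leave the sample discs, the red tin and the sample pot where they are.

Things in the scene. Friction and masses are not known exactly. Their poses are not given: they have to be found in the camera images.
- spring: Steel compression spring standing on its foot, about 70 g: outer diameter 40 mm, bore 34 mm, free length 60 mm. Origin at the centre of the foot's underside, z up along the spring. The foot is a stiff ring 9 mm high; a tang points inwards from its +x side. Pushed down, the spring shortens about 1.5 mm per newton, up to 12 mm (8 N), then it is solid; it is stiff in twist.
- spring_tang (a point): Inner tip of the spring's only tang, on the spring's +x side 9.5 mm from its axis and 6.75 mm above the foot's underside. The tang is 4 mm wide and spans heights 5 to 8.5 mm; it rests on a collar until it meets the notch, and cannot turn on while inside a notch. More than 25 N between spring and stand, down or sideways, damages it.
- spring_head (a point): On the spring's axis, 52 mm above the foot's underside when relaxed: the level at which to grip it from above, at any yaw. The closed top coils from 44 to 60 mm form a stiff ring 40 mm in diameter.
- mat: Fixed green parts mat 170 x 150 x 4 mm on the bench, under the spring and both discs. Origin at the centre of its underside; its top is 4 mm higher.
- stand: Fixed clamp stand: white base 150 x 140 mm, 28 mm high, with a blue band and an upright aluminium rod 12 mm in diameter at its centre, which carries two notched collars that do not turn. Origin at the centre of the underside, z up; a red index line on the base top runs from the rod along the stand's +x.
- rod_seat (a point): Point on the rod's axis at the level of the dark round seat, 36 mm above the bench, where the underside of the spring's foot must come to rest. A low aluminium boss (31 mm in diameter, 4 mm high) rises inside it and centres the foot.
- rod_tip (a point): Top of the rod, on its axis, 61 mm above the seat; its last 6 mm taper to 6 mm in diameter.
- brass_collar (a point): Centre of the top face of the brass (upper) collar on the rod, 47 mm above the seat: 31 mm in diameter, 14 mm thick, with one notch 6 mm wide that reaches in to the rod. Seen from above, the notch points somewhere 0.15 to 0.9 rad anticlockwise from the red line (the stand's +x); the exact angle differs every time and is not measured.
- copper_collar (a point): Centre of the top face of the copper (lower) collar on the rod, 24 mm above the seat: 31 mm in diameter, 14 mm thick, with one notch 6 mm wide that reaches in to the rod. Seen from above, the notch points somewhere 0.15 to 0.9 rad clockwise from the red line (the stand's +x); the exact angle differs every time and is not measured.
- disc_a: Steel sample disc, 36 mm in diameter, 14 mm high, loose on the mat; origin at the centre of its underside. Leave alone.
- disc_b: Brass sample disc, 40 mm in diameter, 12 mm high, loose on the mat; origin at the centre of its underside. Leave alone.
- red_tin: Red tin, 80 mm across, 74 mm high, loose on the bench; origin at the centre of its underside. Leave alone.
- sample_pot: Steel sample pot with a yellow top, 49 mm in diameter, 58 mm high, loose on the bench; origin at the centre of its underside. Leave alone.
Things that resemble listed ones, but are neither listed nor needed, are in the scene too. Of the things that look like the stand, the middle-sized one is meant.

How it is judged:
By the outcome, as a careful person would: the job done as asked, in the order asked, and still so for the second after the job is handed in, with the robot touching nothing.
It also fails if it takes over 62 s, if anything falls off the work surface, if the arm or the gripper's body presses on something with over 40 N, if the wrist force passes 120 N, or if a joint passes its speed limit or range.

### The arm

A 6-joint arm with a two-finger parallel gripper is mounted at the origin on the work surface. World frame = base frame: x ahead of the robot, y to its left, z up, the work surface at z = 0. Lengths are in mm, angles in degrees, forces in N, time in s.
With the tool pointing down it reaches from about 275 to 850 mm from the base axis. Payload 5.2 kg.
Tool frame: the origin (TCP) lies at the very end of the fingers, on their centre line; the grasp point (between the pads) lies 19 mm behind it; z points along the fingers, x is the direction in which the jaws open and shut, and the axes are right-handed (so a half turn about z gives the same grasp; the last joint's range is limited). The gripper opens to 85 mm and grips with 20 to 120 N. Pads are 22 mm wide; open, the fingers measure 114 mm over their backs; the gripper's body (76 mm by 85 mm) begins 54 mm behind the grasp point. The pads swing forward as they close: fully open they stand 13 mm farther back than shut.
Start: joints at [57.135, 14.817, 87.949, -0, 77.235, -11.62], TCP at [199.277, 512.634, 231.31] pointing down, gripper open.
Joint ranges: [-179.93, 179.93], [-52.35, 119.4], [10.71, 147.94], [-69.91, 249.91], [12.55, 155.21], [-178.61, 178.61]. Speed limits (degrees/s): [147.25, 147.25, 180, 180, 180, 180].

### API

Orientations are given as [roll, pitch, yaw] about the fixed x, y, z axes, in that order (R = Rz(yaw) Ry(pitch) Rx(roll)).
In Python, from workcell import robot gives the robot as it stands. The module is installed in compiled form; this text tells all that it offers.
- The arm moves only by the tool apply_moves, never from a script. Its argument "steps" is a list that holds one entry, the list of rows, each a list of 6 numbers: the shift along the world's x, y, z in m, then the turn, a rotation vector about the world's x, y, z in rad. A call has 1 to 20 rows; each row shifts and turns the commanded pose from where the row before left it; what a row does not reach is not made up. A row lasts 1/8 s, in which the tool goes at most 62.5 mm and 10.7 degrees, less where a joint would pass 70% of its speed; a pose out of reach is approached as far as the arm can. A call is refused whole if a number of a shift passes 0.0625 or a number of a turn 0.188, either way. A call with a gripper value outside its range is refused whole. "claw" is the finger opening in m, from 0 to 0.0854, set as the call begins (left out, the last holds). The fingers move at their own pace and stop on an object; "squeeze" is the grip in N (left out, the last holds). Time passes only in rows, so rows that do not move let the fingers close. It gives the time, the measured TCP pose, the force and the opening at its end, in the units of the state.
- robot.get_obs(): the state, without advancing time (a new reading comes with each control period).
- robot.read_camera(name): name is "side" or "top" or "wrist"; returns the picture (384x512x3 uint8, red, green, blue); there is no depth.
- robot.camera_params(name): a dict with "fx", "fy", "cx", "cy" (pixels), "distortion" ([k1, k2, p1, p2, k3] as OpenCV has them; the pictures are not rectified), "eye" and "attitude" of the camera in the world; the wrist camera has in their place "T_tool_cam" (4x4, takes a point from camera to tool coordinates, whose origin is the TCP and whose axes are the tool frame's). Camera axes: x right, y down, z forward; pixel columns grow to the right and rows downward; lengths in mm; the calibration is good to about 2 mm. A picture is of the moment at which its call begins: read the wrist's pose just before it. camera_params takes no time and is no camera call.
- robot.close_job(): hands the job in, once; it reports no verdict.
The state is a dict: "time_s": time; "qpos": joint angles; "dq": joint speeds; "joint_efforts": joint torques, N m; "tool_pos": TCP position; "tool_rot": TCP orientation; "force": force on the tool from outside, world axes, zero at the start; "wrist_torque": the same for the moment, N m; "gripper_width": opening from 0.0 (shut) to 1.0 (fully open).
Only numpy, scipy, OpenCV 4.12 (cv2) and the standard library are available. Lean on these libraries where they do the work, as an engineer would, in place of code of your own. Each camera call takes 0.05 s, during which the arm holds its last target.

## Working session

There is one attempt and no reset: what is moved stays moved. The work goes in short steps, Python scripts to look and compute and a tool call to move; the robot and the scene stay as the last step left them, time stands still between calls to the robot, and variables do not carry over. Pictures are saved under pics/ and viewed, and the job is handed in when it is done.

Besides the shell and the picture viewer there is one more tool, called after "Emit:" as a command line: name --argument value ..., lists and objects as JSON in quotes. apply_moves: Moves the arm, as the interface text tells. Its arguments: {"type":"object","properties":{"steps":{"type":"array","items":{"type":"array","items":{"type":"array","items":{"type":"number"}}}},"claw":{"type":"number"},"squeeze":{"type":"number"}},"required":["steps"]}

```bash
mkdir -p pics
cat > h.py <<'E'
from workcell import robot
import numpy as np, cv2
def save(n,f):
    im=robot.read_camera(n); cv2.imwrite('pics/'+f,im[:,:,::-1]); return im
E
python3 - <<'E'
from h import *
print(robot.get_obs())
for n in ('side','top','wrist'):
    print(n,robot.camera_params(n)); save(n,n+'0.png')
E
```

```text
{'time_s': 0.0, 'qpos': array([ 5.71364186e+01,  1.48584501e+01,  8.80132286e+01,  1.70636250e-05,
        7.72343284e+01, -1.16210651e+01]), 'dq': array([ 0.02955576, -0.03495723,  0.08447265,  0.01588648, -0.00641594,
       -0.0561915 ]), 'joint_efforts': array([-1.80053594e-03, -4.46023428e+01, -2.90570140e+01, -4.66135261e-04,
        1.17811927e-02, -3.98746295e-05]), 'tool_pos': array([198.96416691, 512.16772279, 230.46723237]), 'tool_rot': array([-1.79978630e+02,  1.03830705e-01,  6.87574993e+01]), 'force': array([-0.92410747, -0.32372733, -0.00936078]), 'wrist_torque': array([0.03132874, 0.01587511, 0.0244963 ]), 'gripper_width': 1.0007302466557066}
side {'fx': 362.505211247441, 'fy': 362.505211247441, 'cx': 256.6146232190446, 'cy': 197.31832961023392, 'distortion': array([0.02700327, 0.        , 0.        , 0.        , 0.        ]), 'eye': array([179.0291967 , 444.72720465, 562.55784539]), 'attitude': array([-127.69485683,    0.78400767, -143.3214614 ])}
top {'fx': 476.8243406912698, 'fy': 476.8243406912698, 'cx': 250.9822897360471, 'cy': 188.54746978612977, 'distortion': array([-0.1108317,  0.       ,  0.       ,  0.       ,  0.       ]), 'eye': array([ 388.32273917,  -74.2285461 , 1318.86172632]), 'attitude': array([-172.31918603,    0.64187649,  -90.5423288 ])}
wrist {'fx': 304.54092578471267, 'fy': 304.54092578471267, 'cx': 258.63439774416383, 'cy': 187.24310584703164, 'distortion': array([-0.02884502,  0.        ,  0.        ,  0.        ,  0.        ]), 'T_tool_cam': array([[ 9.99999746e-01, -4.67150120e-05,  7.11833086e-04,
        -1.39603420e-01],
       [-1.47255110e-04,  9.62844771e-01,  2.70055413e-01,
        -6.79330003e+01],
       [-6.98000406e-04, -2.70055449e-01,  9.62844519e-01,
        -1.42793092e+02],
       [ 0.00000000e+00,  0.00000000e+00,  0.00000000e+00,
         1.00000000e+00]])}
```

View pics/side0.png

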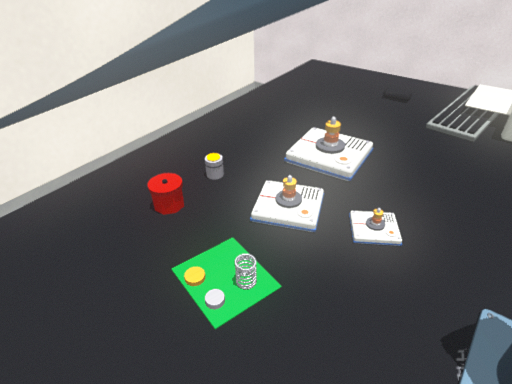

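View pics/top0.png

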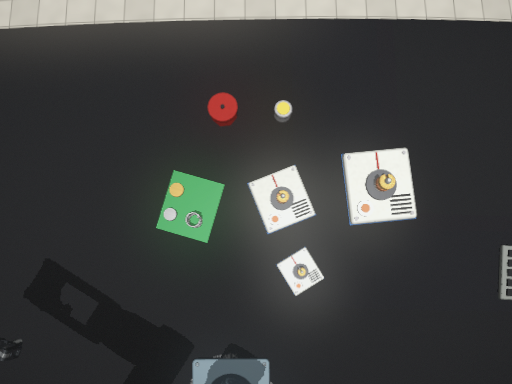

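View pics/wrist0.png

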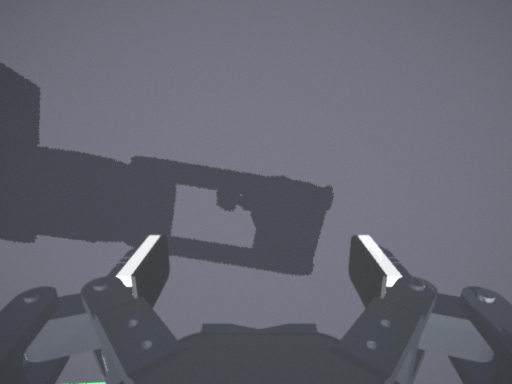

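The side view shows the spring at (246,272) on the mat and three stands. The middle-sized one is at (289,198) in the side view and (282,198) in the top view, and the spring is at (194,219) in the top view. Next I'll take enlarged crops.

```bash
cat >> h.py <<'E'
from scipy.spatial.transform import Rotation as R
def cam(n,obs=None):
    p=robot.camera_params(n)
    K=np.array([[p['fx'],0,p['cx']],[0,p['fy'],p['cy']],[0,0,1]])
    if n=='wrist':
        o=obs if obs is not None else robot.get_obs(); T=np.eye(4); T[:3,:3]=R.from_euler('xyz',o['tool_rot'],degrees=True).as_matrix(); T[:3,3]=o['tool_pos']
        T=T@p['T_tool_cam']; return K,p['distortion'],T[:3,:3],T[:3,3]
    return K,p['distortion'],R.from_euler('xyz',p['attitude'],degrees=True).as_matrix(),p['eye']
def proj(c,P):
    K,d,Rm,e=c; Rc=Rm.T
    q,_=cv2.projectPoints(np.atleast_2d(np.array(P,float)),cv2.Rodrigues(Rc)[0],-Rc@e,K,d); return q[:,0]
def onz(c,uv,z):
    K,d,Rm,e=c
    q=cv2.undistortPoints(np.array([[uv]],float),K,d)[0,0]
    r=Rm@np.array([q[0],q[1],1]); return e+r*(z-e[2])/r[2]
def crop(im,x0,y0,x1,y1,s,f):
    c=cv2.resize(im[y0:y1,x0:x1],None,fx=s,fy=s,interpolation=cv2.INTER_CUBIC); cv2.imwrite('pics/'+f,c)
E
python3 - <<'E'
from h import *
t=cv2.imread('pics/top0.png'); s=cv2.imread('pics/side0.png')
crop(t,150,160,250,250,8,'tm.png'); crop(t,240,155,325,240,7,'ts.png')
crop(s,170,230,290,325,6,'sm.png'); crop(s,245,165,335,235,8,'ss.png')
c=cam('top')
print(onz(c,(194,219),4),onz(c,(282,198),36))
E
```

```text
[482.46577848  97.36890846   4.        ] [ 534.73287614 -145.21904034   36.        ]
```

View pics/tm.png

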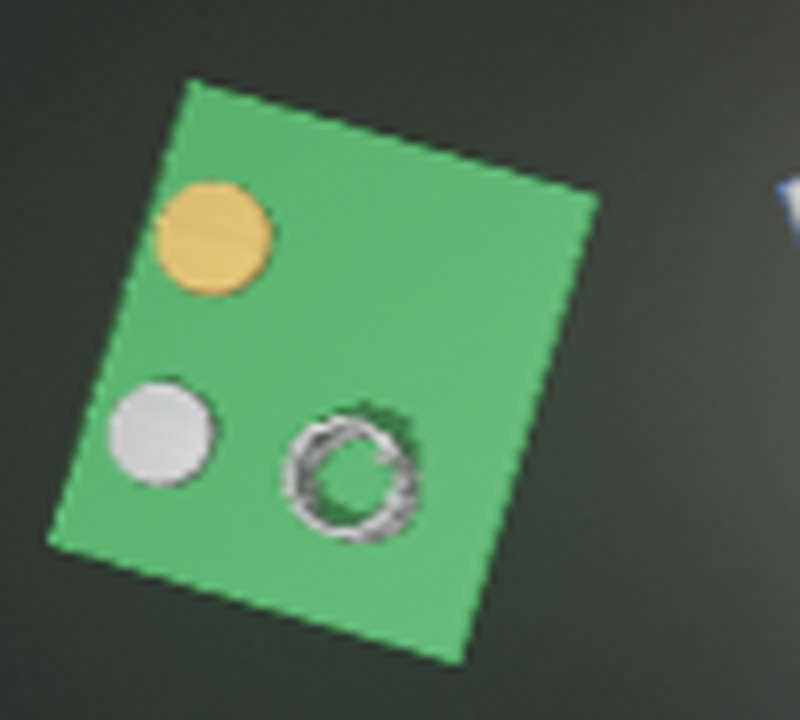

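View pics/ts.png

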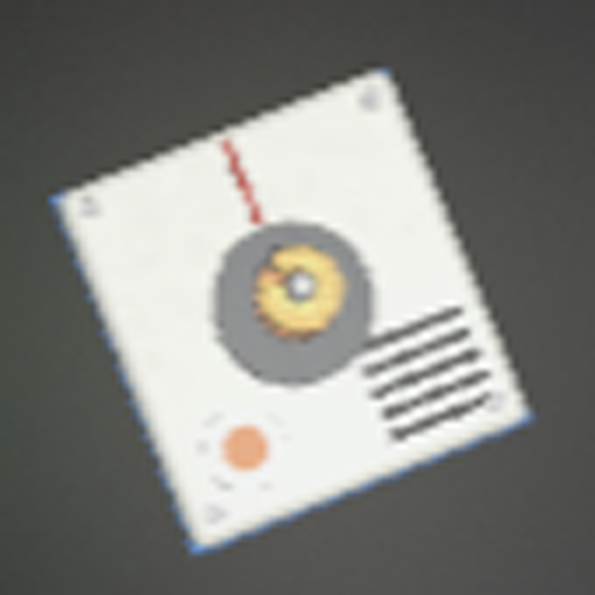

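View pics/sm.png

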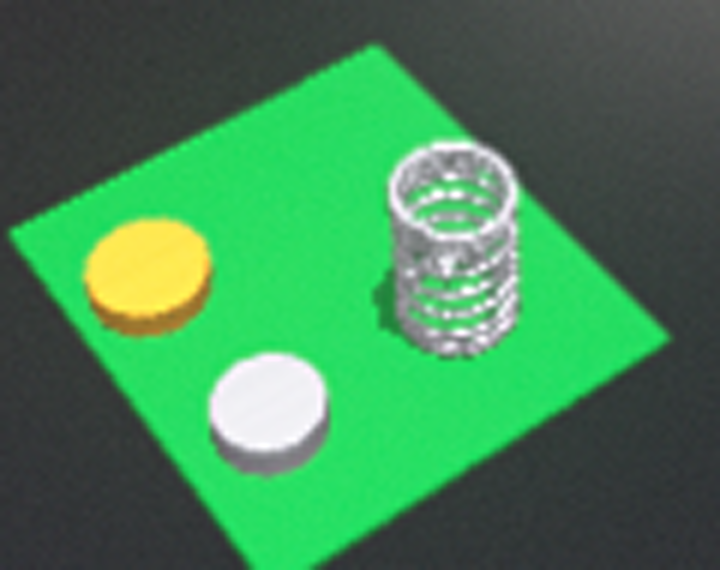

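View pics/ss.png

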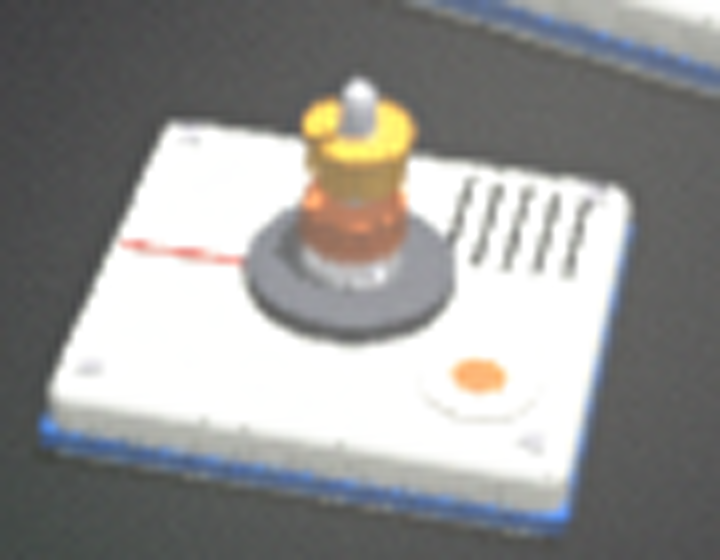

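Run:
```python
from h import *
c=cam('top');s=cam('side')
def cr(c,x0,y0,k,u,v,z): return onz(c,(x0+(u+.5)/k-.5,y0+(v+.5)/k-.5),z)
print('spring top', cr(c,150,160,8,346,474,64), cr(s,170,230,6,453,190,64))
print('tang', cr(c,150,160,8,383,452,10.75))
print('tip',cr(c,240,155,7,302,286,97),cr(s,245,165,8,359,88,97))
print('seat',cr(c,240,155,7,294,303,36),cr(s,245,165,8,350,268,36))
print('line',cr(c,240,155,7,258,221,28),cr(c,240,155,7,226,143,28))
cc=[cr(c,240,155,7,*p,28)for p in((57,200),(385,70),(530,415),(195,548))]
print(np.array(cc),np.mean(cc,0)); print(np.linalg.norm(cc[0]-cc[1]),np.linalg.norm(cc[2]-cc[1]))
```

```text
spring top [478.69286094  92.69303633  64.        ] [472.70995244  97.19285259  64.        ]
tang [490.00569054  87.01440491  10.75      ]
tip [ 534.42739334 -143.80647301   97.        ] [ 531.73084794 -143.00177072   97.        ]
seat [ 535.13487092 -144.06553067   36.        ] [ 529.24686982 -138.9115746    36.        ]
line [ 568.42152649 -131.02204839   28.        ] [ 599.40562262 -119.00616008   28.        ]
[[ 577.57416885  -52.61403691   28.        ]
 [ 627.7905607  -181.96043539   28.        ]
 [ 491.31167106 -235.32177444   28.        ]
 [ 441.35529828 -104.6767432    28.        ]] [ 534.50792472 -143.64324748   28.        ]
138.75221371357176 146.53982334099973
```

Emit:
apply_moves --steps '[[[0.0276,-0.0455,-0.0076,0,0,-0.1717],[0.0276,-0.0455,-0.0076,0,0,-0.1717],[0.0276,-0.0455,-0.0076,0,0,-0.1717],[0.0276,-0.0455,-0.0076,0,0,-0.1717],[0.0276,-0.0455,-0.0076,0,0,-0.1717],[0.0276,-0.0455,-0.0076,0,0,-0.1717],[0.0276,-0.0455,-0.0076,0,0,-0.1717],[0.0276,-0.0455,-0.0076,0,0,-0.1717],[0.0276,-0.0455,-0.0076,0,0,-0.1717],[0.0276,-0.0455,-0.0076,0,0,-0.1717],[0.0276,-0.0455,-0.0076,0,0,-0.1717],[0.0276,-0.0455,-0.0076,0,0,-0.1717],[0.0276,-0.0455,-0.0076,0,0,-0.1717],[0.0276,-0.0455,-0.0076,0,0,-0.1717],[0,0,0,-0.0625,0.163,0],[0,0,0,-0.0625,0.163,0],[0,0,0,0,0,0],[0,0,0,0,0,0]]]' --claw 0.0854

```text
time_s: 2.4
tool_pos: [585.4, -124.0, 124.4]
tool_rot: [160.1, 0.1, -68.9]
force: [-0.1, -0.1, 0.5]
gripper_width: 1.002
```

Run:
```python
from h import *
o=robot.get_obs(); print(o['time_s'],o['tool_pos'],o['tool_rot'],o['qpos'],o['force'])
im=save('wrist','w1.png')
import pickle; pickle.dump((o,cam('wrist',o)),open('w1.pkl','wb'))
u=proj(cam('wrist',o),[[534.5,-143.8,83]])[0]; print(u)
x,y=u.astype(int)
x0=max(0,x-65); y0=max(0,y-50); crop(im[:,:,::-1],x0,y0,x0+130,y0+100,6,'w1c.png'); print(x0,y0)
```

```text
2.4 [ 585.36720686 -124.03775969  124.36734442] [ 1.60073215e+02  6.37773283e-02 -6.89315343e+01] [-15.6873389   35.74902833  73.62098689 -11.73598207  86.92669467
  55.54795261] [-0.05262996 -0.10925144  0.49782312]
[258.38777429 252.95539276]
193 202
```

View pics/w1.png

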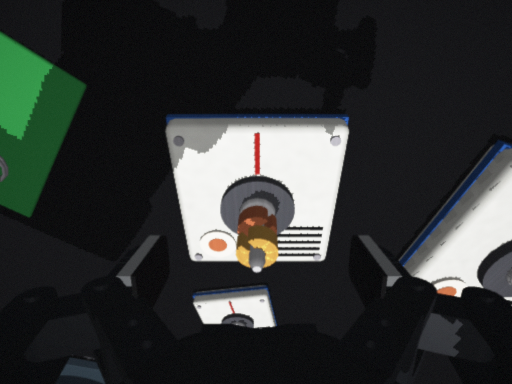

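View pics/w1c.png

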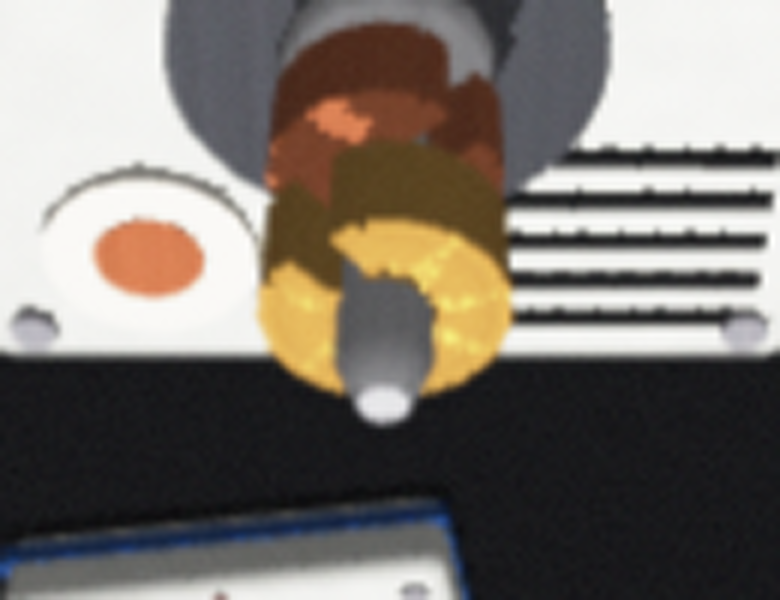

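```bash
cat > fit.py <<'E'
from h import *
import pickle,sys
from scipy.optimize import least_squares
o,c=pickle.load(open('w1.pkl','rb'))
f=lambda u,v:np.array([193+(u+.5)/6-.5,202+(v+.5)/6-.5])
tip=onz(c,f(384,402),97); print('tip',tip)
# rim extreme: brass left x=258, right x=512 ; copper-left
def rim(x,y,z,r=15.5):
    a=np.radians(np.arange(0,360,2)); return np.c_[x+r*np.cos(a),y+r*np.sin(a),z+0*a]
q=lambda P:(proj(c,P)-[193,202]+.5)*6-.5
for (x,y) in [(534.5,-143.8),tip[:2]]:
    b=q(rim(x,y,83)); print(b.min(0),b.max(0))
for z,pts in ((83,[(333,240),(282,263)]),(60,[(445,97),(478,72)]),(46,[(446,35)])):
    for p in pts:
        w=onz(c,f(*p),z); d=w[:2]-np.array(tip[:2]); print(z,p,w,np.hypot(*d),np.degrees(np.arctan2(d[1],d[0])))
E
python3 fit.py
```

```text
tip [ 533.73244574 -142.7931814    97.        ]
[267.06494037 216.89093853] [522.61202484 392.27611519]
[257.16769829 219.05269961] [512.46966867 394.10422467]
83 (333, 240) [ 542.79041623 -132.81734157   83.        ] 13.474576416558033 47.76084133256741
83 (282, 263) [ 536.9630621 -128.4793899   83.       ] 14.673837572808768 77.28147207037736
60 (445, 97) [ 549.64644616 -144.7449201    60.        ] 16.033237149313003 -6.99200221699945
60 (478, 72) [ 555.00847074 -147.05645026   60.        ] 21.698956225819806 -11.33081149144462
46 (446, 35) [ 548.57632711 -145.62050552   46.        ] 15.11074372554587 -10.783992984464266
```

```bash
cat > ov.py <<'E'
from h import *
import pickle,sys
o,c=pickle.load(open('w1.pkl','rb'))
X=np.array([533.7,-142.8]); 
im=cv2.imread('pics/w1c.png')
def ov(im,th,z0,z1,col):
    t=np.radians(th); e=np.array([np.cos(t),np.sin(t)]); n=np.array([-e[1],e[0]])
    for s in(-3,3):
        r=np.sqrt(15.5**2-9); 
        P=[[*(X+e*5+n*s),z1],[*(X+e*r+n*s),z1],[*(X+e*r+n*s),z0],[*(X+e*5+n*s),z0]]
        p=((proj(c,P)-[193,202]+.5)*6-.5).round().astype(int)
        cv2.polylines(im,[p[:,None]],False,col,1)
a=im.copy(); ov(a,float(sys.argv[1]),69,83,(255,255,0)); ov(a,float(sys.argv[2]),46,60,(0,255,0)); cv2.imwrite('pics/'+sys.argv[3],a)
E
python3 ov.py 62 -20 ov1.png
```

```text
(no output)
```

View pics/ov1.png

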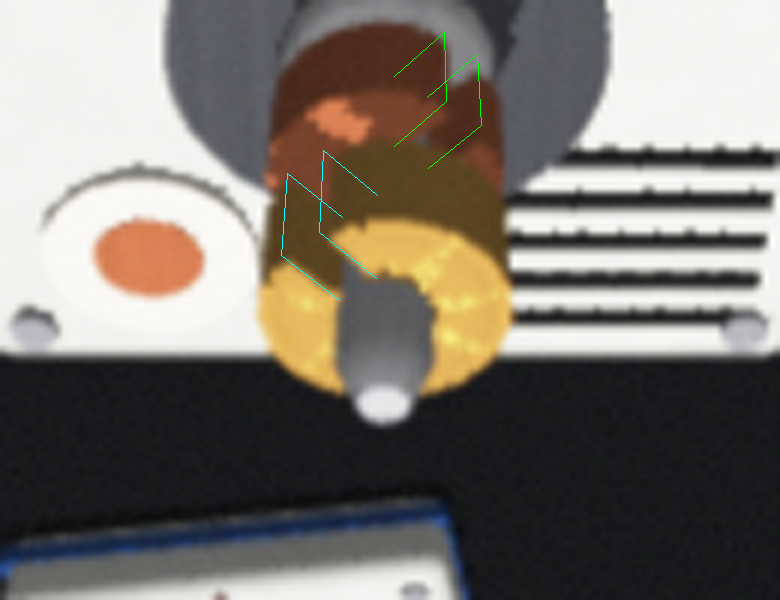

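Wrist view: the collars are centred near crop (385,310). The brass notch is at crop (310,250), about 60° world yaw. The copper notch is at crop (460,80), about −20°. The stand axis is near (533.7, −142.8). Next I'll look at the spring.

Emit:
apply_moves --steps '[[[-0.0286,0.0322,-0.0025,0.0625,-0.163,0],[-0.0286,0.0322,-0.0025,0.0625,-0.163,0],[-0.0286,0.0322,-0.0025,0,0,0],[-0.0286,0.0322,-0.0025,0,0,0],[-0.0286,0.0322,-0.0025,0,0,0],[-0.0286,0.0322,-0.0025,0,0,0],[0,0,0,0,0,0],[0,0,0,0,0,0]]]'

```text
time_s: 3.45
tool_pos: [414.7, 68.3, 111.2]
tool_rot: [-179.8, -0.1, -69.0]
force: [1.3, 0.3, 0.0]
gripper_width: 1.001
```

Run:
```python
from h import *
o=robot.get_obs(); print(o['time_s'],o['tool_pos'],o['tool_rot'],o['qpos'],o['force'])
im=save('wrist','w2.png')
import pickle; c=cam('wrist',o); pickle.dump((o,c),open('w2.pkl','wb'))
u=proj(c,[[476,94,64]])[0]; print(u)
x,y=u.astype(int)
x0=max(0,x-50); y0=max(0,y-50); crop(im[:,:,::-1],x0,y0,x0+100,y0+100,6,'w2c.png'); print(x0,y0)
```

```text
3.45 [414.70144775  68.32971066 111.18598825] [-1.79776379e+02 -1.11981728e-01 -6.89872145e+01] [-5.93013977e+00  8.74751704e+00  1.14615835e+02  1.79722668e-03
  5.63865603e+01  6.30558645e+01] [1.2807796  0.32649189 0.03297939]
[254.65361218 106.35324871]
204 56
```

View pics/w2.png

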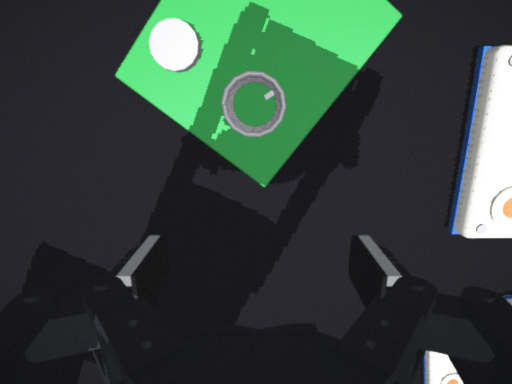

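View pics/w2c.png

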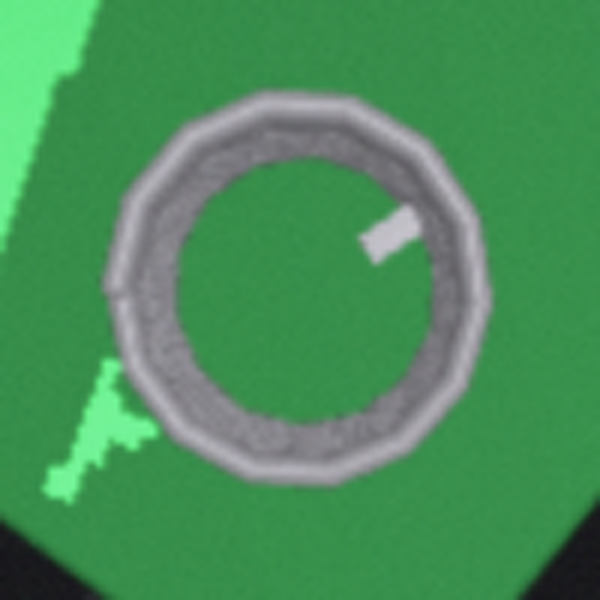

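Run:
```python
from h import *
import pickle
o,c=pickle.load(open('w2.pkl','rb'))
f=lambda u,v,z:onz(c,(204+(u+.5)/6-.5,56+(v+.5)/6-.5),z)
ce=f(298,288,64); print(ce)
# foot inner circle: top inner edge at z=13 bottom 4
for z in (4,13): print(f(304,290,z), (f(432,290,z)-f(176,290,z)))
for z in (10.75,12.5):
  t=f(367,250,z); b=f(408,222,z)
  for C in (ce,f(304,290,8)):
    for w in(t,b):
      d=w-C; print(z,np.hypot(*d[:2]),np.degrees(np.arctan2(d[1],d[0])))
  d=b-t;print('dir',np.degrees(np.arctan2(d[1],d[0])))
```

```text
[477.21270654  95.36795667  64.        ]
[476.87888328  95.40288719   4.        ] [ 1.21493680e+01 -3.16363978e+01  5.68434189e-14]
[476.93408819  95.30273788  13.        ] [ 11.71241925 -30.49860333   0.        ]
10.75 9.286134791513655 -38.7310367315059
10.75 15.534232254220628 -37.43626158165821
10.75 9.52353452451606 -37.5217801641758
10.75 15.775205262487622 -36.725761689825504
dir -35.51353849928598
12.5 9.238499595055051 -38.793149577843856
12.5 15.441458897733567 -37.47501501290218
12.5 9.475697430464443 -37.57624541211563
12.5 15.682308749703418 -36.75971378326521
dir -35.51353849928612
```

Emit:
apply_moves --steps '[[[0.0208,0.009,0,0,0,0],[0.0208,0.009,0,0,0,0],[0.0208,0.009,0,0,0,0],[0,0,-0.016,0,0,0],[0,0,-0.021,0,0,0],[0,0,-0.021,0,0,0],[0,0,-0.016,0,0,0],[0,0,0,0,0,0]]]'

```text
time_s: 4.5
tool_pos: [476.4, 94.9, 35.0]
tool_rot: [179.9, 0.0, -69.1]
force: [0.2, 0.2, -0.5]
gripper_width: 1.001
```

Run:
```python
from h import *
o=robot.get_obs(); print(o['time_s'],o['tool_pos'],o['tool_rot'],o['force'])
im=save('wrist','w3.png')
```

```text
4.5 [476.4224954   94.86490505  34.99351127] [ 1.79906052e+02  3.75708491e-02 -6.90653730e+01] [ 0.16290357  0.22913175 -0.53171027]
```

View pics/w3.png

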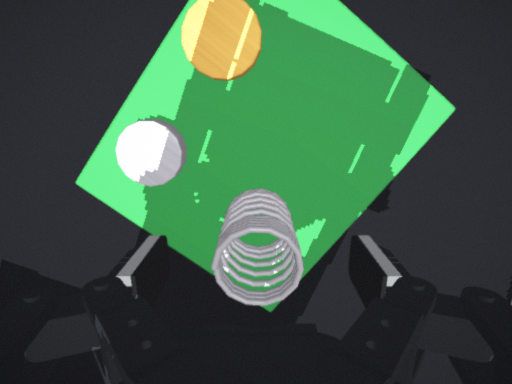

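The spring's top ring is centred at (258,265), between the jaws whose midline is about 259. I'll close now.

Emit:
apply_moves --steps '[[[0.0005,0,0.001,0,0,0],[0,0,0,0,0,0],[0,0,0,0,0,0],[0,0,0,0,0,0],[0,0,0,0,0,0],[0,0,0,0,0,0]]]' --claw 0.03 --squeeze 40

```text
time_s: 5.3
tool_pos: [477.2, 95.9, 37.0]
tool_rot: [-180.0, -0.0, -69.0]
force: [0.1, -0.3, -0.9]
gripper_width: 0.458
```

Run:
```python
from h import *
o=robot.get_obs(); print(o['time_s'],o['tool_pos'],o['tool_rot'],o['force'],o['gripper_width'])
im=save('wrist','w4.png')
```

```text
5.3 [477.15384968  95.85921796  36.9905464 ] [-1.79979985e+02 -7.88087055e-03 -6.89686067e+01] [ 0.108158   -0.32847834 -0.93199445] 0.4577175723325239
```

View pics/w4.png

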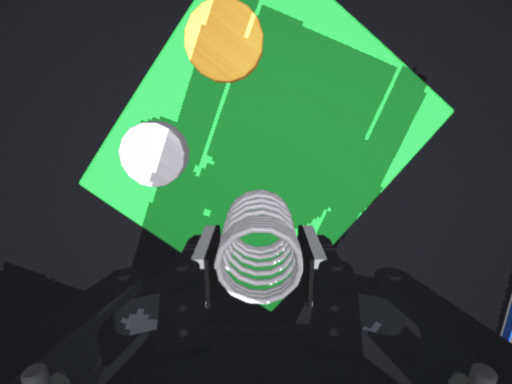

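Emit:
apply_moves --steps '[[[0,0,0.02,0,0,0.0],[0,0,0.04,0,0,0.16],[0,0,0.045,0,0,0.16],[0.0081,-0.0341,0.001,0,0,0.16],[0.0081,-0.0341,0.001,0,0,0.174],[0.0081,-0.0341,0.001,0,0,0.174],[0.0081,-0.0341,0.001,0,0,0.174],[0.0081,-0.0341,0.001,0,0,0.174],[0.0081,-0.0341,0.001,0,0,0.174],[0.0081,-0.0341,0.001,0,0,0.174],[0,0,0,0,0,0.169],[0,0,0,0,0,0],[0,0,0,0,0,0]]]'

```text
time_s: 6.98
tool_pos: [533.3, -142.3, 148.6]
tool_rot: [-179.9, 0.0, 27.9]
force: [0.6, 0.6, -0.5]
gripper_width: 0.455
```

Run:
```python
from h import *
o=robot.get_obs(); print(o['time_s'],o['tool_pos'],o['tool_rot'],o['force'],o['wrist_torque'],o['gripper_width'])
im=save('wrist','w5.png')[:,:,::-1]; crop(im,160,160,360,310,4,'w5c.png')
s=save('side','s5.png')[:,:,::-1]; crop(s,230,120,340,235,5,'s5c.png')
t=save('top','t5.png')[:,:,::-1]; crop(t,240,155,325,240,6,'t5c.png')
```

```text
6.975 [ 533.27442337 -142.3005105   148.58501532] [-1.79948344e+02  3.09843754e-02  2.78676114e+01] [ 0.637293    0.60972971 -0.54630856] [0.02902825 0.02652733 0.06256045] 0.4551773298702544
```

View pics/w5c.png

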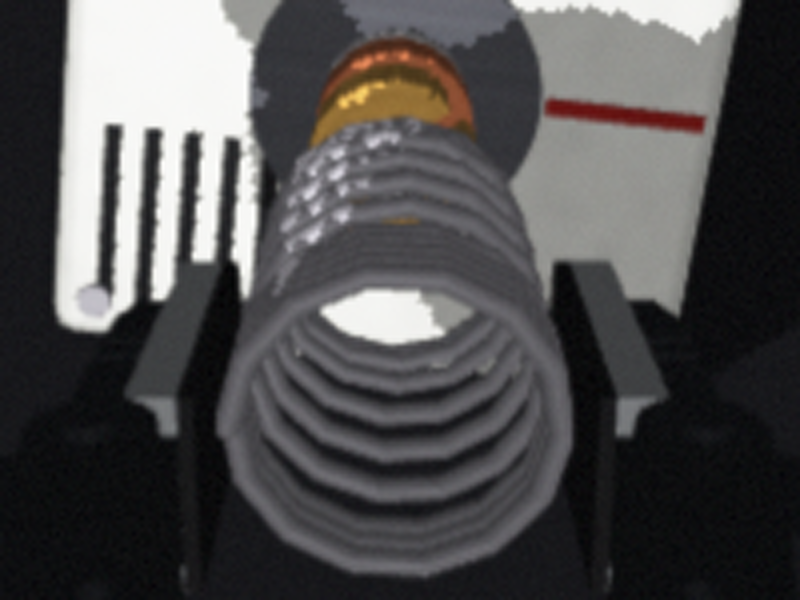

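View pics/s5c.png

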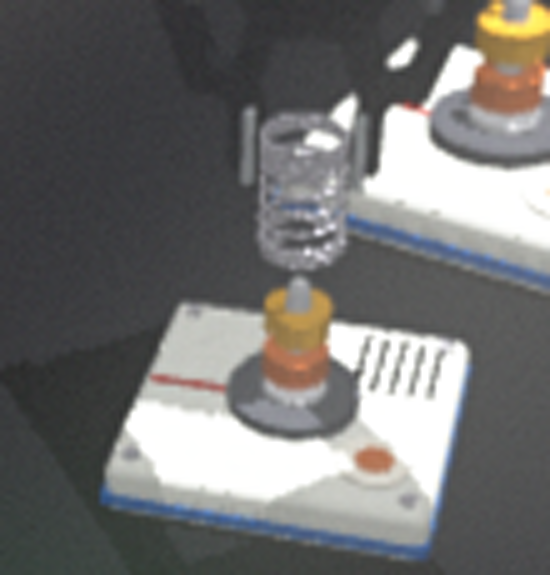

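View pics/t5c.png

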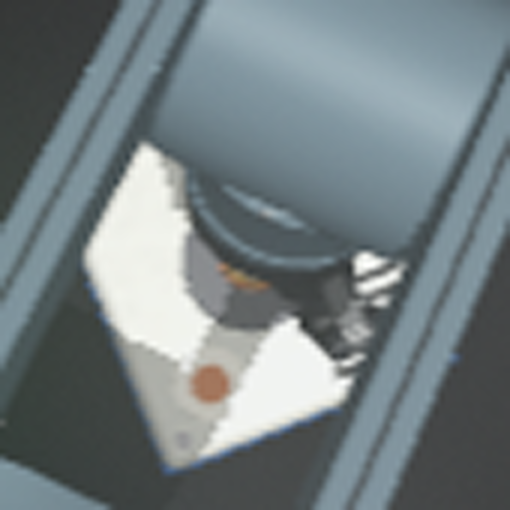

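Run:
```python
from h import *
o=robot.get_obs(); c=cam('wrist',o)
im=cv2.imread('pics/w5c.png')
a=np.radians(np.arange(0,361,5))
q=lambda P,x0,y0,k:((proj(P[0],P[1])-[x0,y0]+.5)*k-.5).round().astype(int)[:,None]
X=(533.7,-142.8)
for z,r,col in((83,15.5,(255,255,0)),(60,15.5,(0,255,0)),(46,15.5,(0,255,0)),(69,15.5,(255,255,0))):
    P=np.c_[X[0]+r*np.cos(a),X[1]+r*np.sin(a),0*a+z]; cv2.polylines(im,[q((c,P),160,160,4)],False,col,1)
T=o['tool_pos']
for z in (T[2]-33+60,T[2]-33):
    P=np.c_[T[0]+20*np.cos(a),T[1]+20*np.sin(a),0*a+z]; cv2.polylines(im,[q((c,P),160,160,4)],False,(0,0,255),1)
P=[[*X,28],[X[0]+75*np.cos(np.radians(21)),X[1]+75*np.sin(np.radians(21)),28]]
cv2.polylines(im,[q((c,P),160,160,4)],False,(255,0,255),1)
cv2.imwrite('pics/ov5.png',im)
```

```text
(no output)
```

View pics/ov5.png

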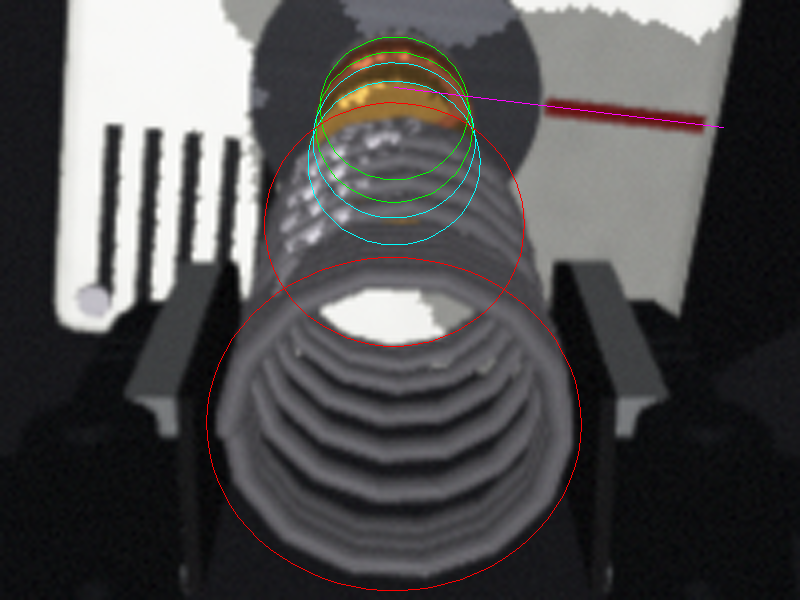

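Emit:
apply_moves --steps '[[[0,0,-0.01,0,0,0],[0,0,-0.01,0,0,0],[0,0,-0.009,0,0,0],[0,0,-0.002,0,0,0],[0,0,-0.002,0,0,0],[0,0,-0.002,0,0,0],[0,0,-0.0,0,0,0]]]'

```text
time_s: 8.0
tool_pos: [533.6, -142.8, 113.9]
tool_rot: [-180.0, 0.0, 28.0]
force: [-1.2, 0.3, -1.4]
gripper_width: 0.45
```

```bash
cat > look.py <<'E'
from h import *
import sys
k=sys.argv[1]
o=robot.get_obs(); print(o['time_s'],o['tool_pos'],o['tool_rot'],o['force'],o['wrist_torque'],o['gripper_width'])
im=save('wrist','w%s.png'%k)[:,:,::-1]; a=cv2.resize(im[160:310,160:360],None,fx=2.6,fy=2.6,interpolation=cv2.INTER_CUBIC)
s=save('side','s%s.png'%k)[:,:,::-1]; b=cv2.resize(s[130:230,250:330],None,fx=3.5,fy=3.9,interpolation=cv2.INTER_CUBIC)
cv2.imwrite('pics/v%s.png'%k,np.hstack([a,b[:a.shape[0]]]))
E
python3 look.py 6
```

```text
8.0 [ 533.55358307 -142.76799957  113.88133856] [-1.79983974e+02  5.95445572e-03  2.80263562e+01] [-1.22680535  0.2831814  -1.35453501] [1.69732016e-01 1.79168782e-01 1.56243592e-04] 0.4500907531230012
```

View pics/v6.png

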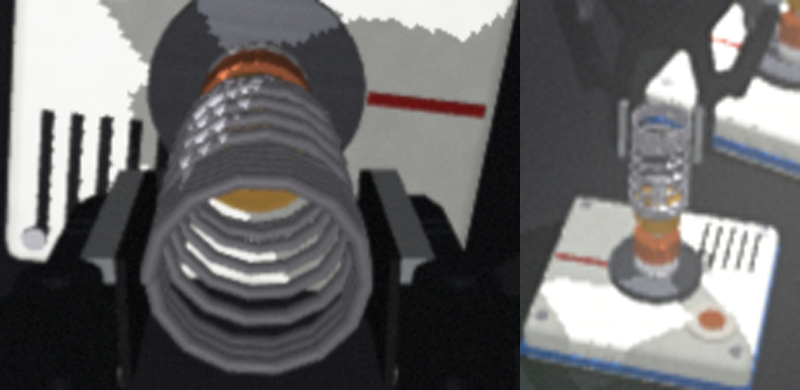

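Emit:
apply_moves --steps '[[[0,0,-0.002,0,0,0],[0,0,-0.002,0,0,0],[0,0,-0.002,0,0,0],[0,0,-0.0,0,0,0]]]'

```text
time_s: 8.6
tool_pos: [533.4, -142.8, 107.6]
tool_rot: [-180.0, 0.0, 28.0]
force: [-0.7, 0.9, -0.5]
gripper_width: 0.451
```

Emit:
apply_moves --steps '[[[0,0,-0.002,0,0,0],[0,0,-0.002,0,0,0],[0,0,-0.002,0,0,0],[0,0,-0.0,0,0,0]]]'

```text
time_s: 9.1
tool_pos: [533.6, -142.8, 101.7]
tool_rot: [-180.0, 0.0, 28.0]
force: [-0.8, 0.7, -0.0]
gripper_width: 0.454
```

```bash
python3 look.py 7
```

```text
9.1 [ 533.60751125 -142.76893829  101.67999608] [-1.79982017e+02  7.85029645e-03  2.80283778e+01] [-0.8265094   0.70020341 -0.0441474 ] [ 0.23262799  0.35657078 -0.00917829] 0.4540810235433225
```

View pics/v7.png

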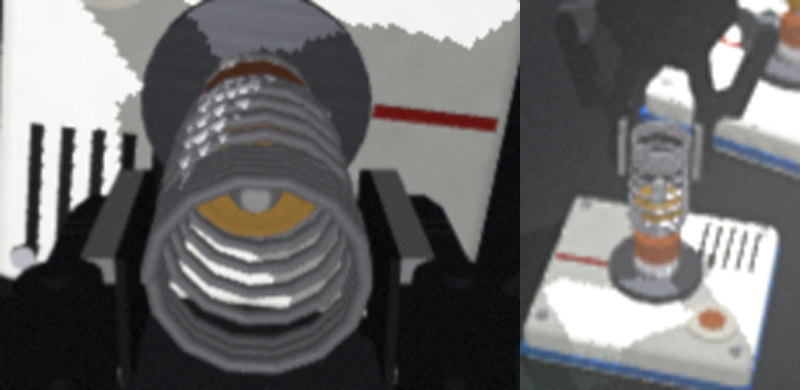

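Emit:
apply_moves --steps '[[[-0.0003,0.0003,-0.002,0,0,0],[0,0,-0.002,0,0,0],[0,0,-0.002,0,0,0],[0,0,-0.002,0,0,0],[0,0,-0.002,0,0,0],[0,0,0.0,0,0,0]]]'

```text
time_s: 9.95
tool_pos: [533.4, -142.5, 91.7]
tool_rot: [-180.0, -0.0, 28.0]
force: [-0.7, 0.6, -1.1]
gripper_width: 0.455
```

```bash
python3 look.py 8
```

```text
9.95 [ 533.41509819 -142.50754435   91.66883158] [-1.79988652e+02 -3.96673970e-03  2.80230869e+01] [-0.70252288  0.6098491  -1.08906138] [ 0.09963539  0.02375573 -0.0490971 ] 0.4552675485205653
```

View pics/v8.png

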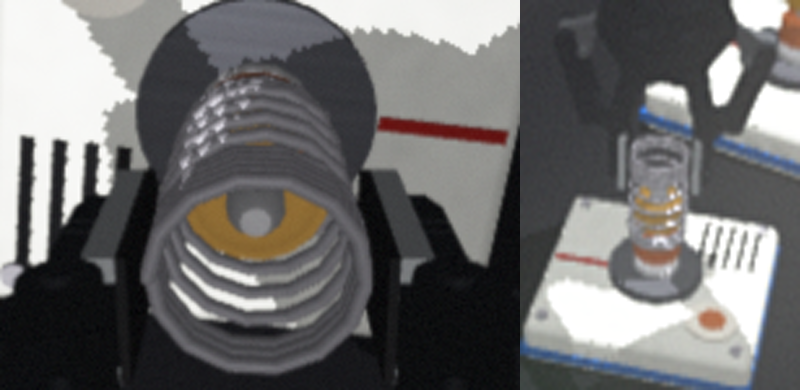

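Emit:
apply_moves --steps '[[[0,0,-0.0005,0,0,-0.04],[0,0,0,0,0,-0.04],[0,0,0,0,0,0]]]'

```text
time_s: 10.42
tool_pos: [533.4, -142.6, 91.4]
tool_rot: [180.0, -0.0, 23.5]
force: [0.2, 0.6, -0.8]
gripper_width: 0.45
```

```bash
cat > st.py <<'E'
from h import *
o=robot.get_obs(); print(o['time_s'],o['tool_pos'].round(2),o['tool_rot'].round(2),o['force'].round(2),o['wrist_torque'].round(3),o['gripper_width'].round(4))
E
python3 st.py
```

```text
Traceback (most recent call last):
  File "st.py", line 2, in <module>
    o=robot.get_obs(); print(o['time_s'],o['tool_pos'].round(2),o['tool_rot'].round(2),o['force'].round(2),o['wrist_torque'].round(3),o['gripper_width'].round(4))
                                                                                                                                      ^^^^^^^^^^^^^^^^^^^^^^^^
AttributeError: 'float' object has no attribute 'round'
```

```bash
sed -i "s/o\['gripper_width'\].round(4)/o['gripper_width']/" st.py; python3 st.py
```

```text
10.425 [ 533.42 -142.58   91.4 ] [180.    -0.    23.46] [ 0.17  0.63 -0.77] [ 0.107  0.043 -0.037] 0.44968185768812985
```

Emit:
apply_moves --steps '[[[0,0,0,0,0,-0.03],[0,0,0,0,0,-0.03],[0,0,0,0,0,0]]]'

```text
time_s: 10.8
tool_pos: [533.4, -142.6, 91.5]
tool_rot: [180.0, -0.0, 20.0]
force: [-0.2, -0.0, 0.2]
gripper_width: 0.456
```

```bash
python3 st.py
```

```text
10.8 [ 533.44 -142.59   91.46] [ 1.800e+02 -1.000e-02  1.998e+01] [-0.22 -0.03  0.24] [0.068 0.018 0.016] 0.45552410845518543
```

Emit:
apply_moves --steps '[[[0,0,0,0,0,-0.05],[0,0,0,0,0,-0.05],[0,0,0,0,0,0]]]'

```text
time_s: 11.18
tool_pos: [533.4, -142.6, 91.4]
tool_rot: [180.0, -0.0, 14.3]
force: [-0.5, 0.7, -0.7]
gripper_width: 0.456
```

```bash
python3 st.py
```

```text
11.175 [ 533.45 -142.59   91.44] [ 1.800e+02 -1.000e-02  1.431e+01] [-0.54  0.68 -0.67] [0.107 0.068 0.027] 0.4560476138910493
```

Emit:
apply_moves --steps '[[[0,0,0,0,0,-0.09],[0,0,0,0,0,-0.09],[0,0,0,0,0,-0.09],[0,0,0,0,0,-0.09],[0,0,0,0,0,-0.09],[0,0,0,0,0,-0.09],[0,0,0,0,0,0]]]'

```text
time_s: 12.05
tool_pos: [533.6, -142.7, 91.5]
tool_rot: [180.0, -0.0, -16.6]
force: [0.4, -0.4, -1.9]
gripper_width: 0.454
```

```bash
python3 st.py
```

```text
12.05 [ 533.6  -142.68   91.53] [ 1.7999e+02 -3.0000e-02 -1.6560e+01] [ 0.41 -0.43 -1.91] [ 0.013 -0.03   0.007] 0.4543286707409443
```

Emit:
apply_moves --steps '[[[0,0,0,0,0,-0.09],[0,0,0,0,0,-0.09],[0,0,0,0,0,-0.09],[0,0,0,0,0,-0.09],[0,0,0,0,0,-0.09],[0,0,0,0,0,-0.09],[0,0,0,0,0,-0.075],[0,0,0,0,0,0]]]'

```text
time_s: 13.05
tool_pos: [533.5, -142.6, 91.5]
tool_rot: [-180.0, -0.0, -51.7]
force: [1.2, -0.0, -0.6]
gripper_width: 0.459
```

```bash
python3 look.py 9
```

```text
13.05 [ 533.47043292 -142.63878158   91.45382269] [-1.79994660e+02 -1.21178578e-02 -5.17396531e+01] [ 1.23106634 -0.01278805 -0.62033889] [0.00840484 0.0171113  0.03482174] 0.45853862395141665
```

View pics/v9.png

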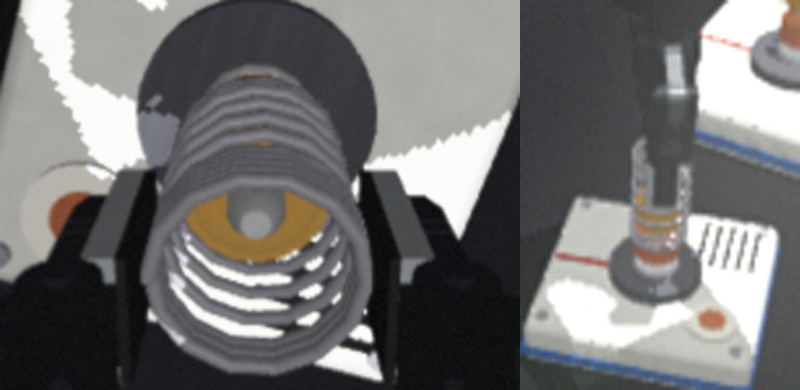

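Emit:
apply_moves --steps '[[[0,0,-0.002,0,0,0],[0,0,-0.002,0,0,0],[0,0,-0.002,0,0,0],[0,0,-0.001,0,0,0],[0,0,0,0,0,0],[0,0,0,0,0,0]]]'

```text
time_s: 13.9
tool_pos: [533.4, -142.6, 84.4]
tool_rot: [-180.0, -0.0, -51.9]
force: [-0.4, -0.5, -1.3]
gripper_width: 0.457
```

```bash
for i in 1; do python3 st.py; done
```

```text
13.9 [ 533.39 -142.58   84.43] [-180.     -0.    -51.89] [-0.39 -0.47 -1.33] [0.015 0.002 0.023] 0.45731972791595066
```

Emit:
apply_moves --steps '[[[0,0,-0.002,0,0,0],[0,0,-0.002,0,0,0],[0,0,-0.002,0,0,0],[0,0,-0.002,0,0,0],[0,0,0,0,0,0]]]'

```text
time_s: 14.52
tool_pos: [533.2, -142.5, 76.1]
tool_rot: [180.0, 0.0, -51.9]
force: [0.0, -0.1, -1.1]
gripper_width: 0.455
```

```bash
python3 st.py
```

```text
14.525 [ 533.22 -142.47   76.15] [ 1.7999e+02  3.0000e-02 -5.1900e+01] [ 0.04 -0.07 -1.12] [ 0.001  0.014 -0.046] 0.4552491303608231
```

Emit:
apply_moves --steps '[[[0,0,-0.002,0,0,0],[0,0,-0.002,0,0,0],[0,0,0,0,0,0]]]'

```text
time_s: 14.9
tool_pos: [533.2, -142.5, 72.2]
tool_rot: [180.0, 0.0, -51.9]
force: [-0.2, -0.3, 0.1]
gripper_width: 0.455
```

```bash
python3 st.py
```

```text
14.9 [ 533.21 -142.5    72.21] [ 1.7999e+02  2.0000e-02 -5.1900e+01] [-0.21 -0.27  0.15] [-0.054 -0.061 -0.006] 0.4546089499408746
```

Emit:
apply_moves --steps '[[[0,0,-0.001,0,0,0],[0,0,-0.001,0,0,0],[0,0,-0.001,0,0,0],[0,0,-0.001,0,0,0],[0,0,0,0,0,0]]]'

```text
time_s: 15.52
tool_pos: [533.4, -142.6, 68.5]
tool_rot: [-180.0, -0.0, -51.9]
force: [-0.8, -0.2, 0.6]
gripper_width: 0.453
```

```bash
python3 look.py 10
```

```text
15.525 [ 533.44415382 -142.607534     68.48514381] [-1.79996322e+02 -9.25568385e-03 -5.18983800e+01] [-0.75083441 -0.24129595  0.60276973] [ 0.00167409 -0.000451   -0.05448996] 0.4527239448716386
```

View pics/v10.png

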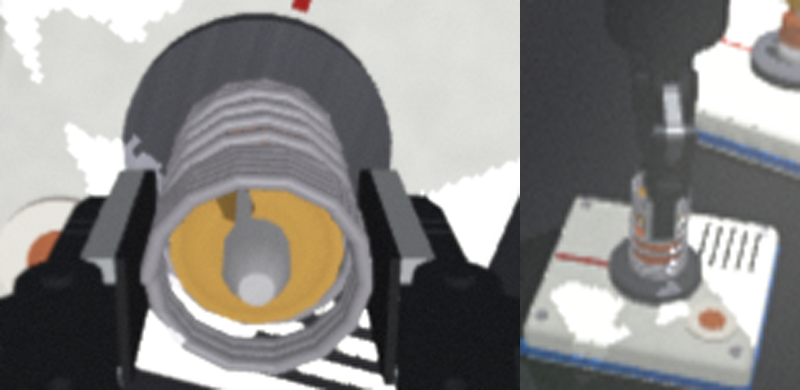

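Emit:
apply_moves --steps '[[[0,0,-0.001,0,0,0],[0,0,-0.001,0,0,0],[0,0,0,0,0,0],[0,0,0,0,0,0]]]'

```text
time_s: 16.12
tool_pos: [533.4, -142.6, 66.5]
tool_rot: [-180.0, -0.0, -51.9]
force: [-1.0, 0.4, 2.6]
gripper_width: 0.456
```

```bash
python3 st.py
```

```text
16.125 [ 533.44 -142.58   66.48] [-1.80e+02 -1.00e-02 -5.19e+01] [-0.96  0.38  2.59] [0.06  0.152 0.025] 0.4560825536028253
```

Emit:
apply_moves --steps '[[[0,0,0.002,0,0,0],[0,0,0,0,0,0]]]'

```text
time_s: 16.38
tool_pos: [533.4, -142.6, 68.5]
tool_rot: [-180.0, -0.0, -51.9]
force: [-0.0, 0.1, 1.2]
gripper_width: 0.453
```

Emit:
apply_moves --steps '[[[0,0,0,0,0,0],[0,0,0,0,0,0],[0,0,0,0,0,0],[0,0,0,0,0,0],[0,0,0,0,0,0],[0,0,0,0,0,0],[0,0,0.005,0,0,0],[0,0,0.015,0,0,0],[0,0,0.03,0,0,0],[0,0,0.04,0,0,0],[0,0,0.03,0,0,0],[0,0,0,0,0,0]]]' --claw 0.0854

```text
time_s: 17.88
tool_pos: [535.2, -143.4, 192.4]
tool_rot: [-179.8, -0.4, -51.9]
force: [-0.6, -0.6, -1.0]
gripper_width: 0.999
```

```bash
python3 look.py 11
python3 - <<'E'
from h import *
s=cv2.imread('pics/s11.png'); crop(s,245,165,335,235,8,'s11c.png')
E
```

```text
17.875 [ 535.19146073 -143.40936934  192.38074758] [-179.82144598   -0.37786794  -51.89152745] [-0.6004013  -0.57880339 -1.01318482] [-0.01102786 -0.02202865  0.00595306] 0.9990371946411065
```

View pics/w11.png

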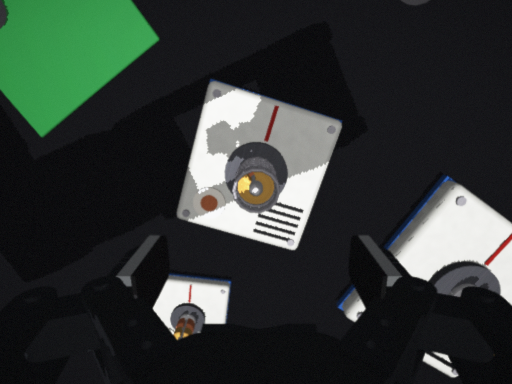

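View pics/s11c.png

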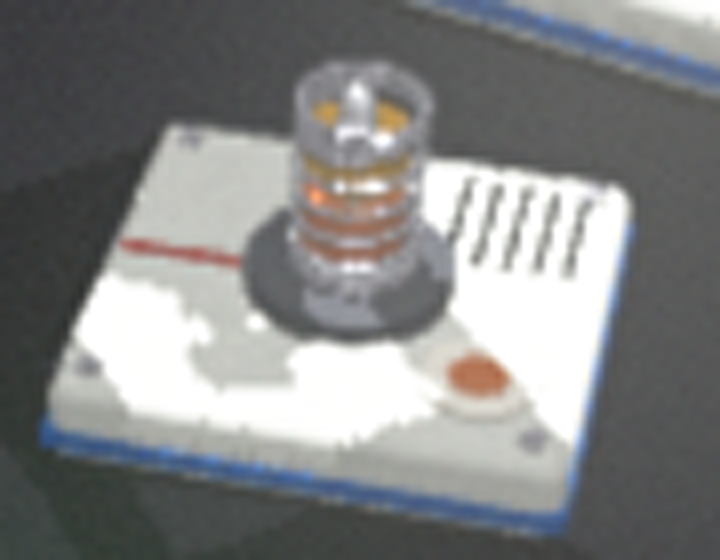

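Run:
```python
from h import *
import pickle
im=cv2.imread('pics/s11c.png'); c=cam('side'); a=np.radians(np.arange(0,361,5)); X=(531,-142)
for z,r,col in((36,20,(0,255,0)),(96,20,(0,255,0)),(36,31,(255,0,255))):
    P=np.c_[X[0]+r*np.cos(a),X[1]+r*np.sin(a),0*a+z]
    cv2.polylines(im,[((proj(c,P)-[245,165]+.5)*8-.5).round().astype(int)[:,None]],False,col,1)
cv2.imwrite('pics/ov11.png',im)
w=cv2.imread('pics/w11.png')
c=cam('wrist'); X=(533.7,-142.8); w2=w[120:230,190:320]; w2=cv2.resize(w2,None,fx=5,fy=5,interpolation=cv2.INTER_CUBIC)
for z in(36,96):
    P=np.c_[X[0]+20*np.cos(a),X[1]+20*np.sin(a),0*a+z]
    cv2.polylines(w2,[((proj(c,P)-[190,120]+.5)*5-.5).round().astype(int)[:,None]],False,(0,255,0),1)
cv2.imwrite('pics/ov11w.png',w2)
```

```text
(no output)
```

View pics/ov11.png

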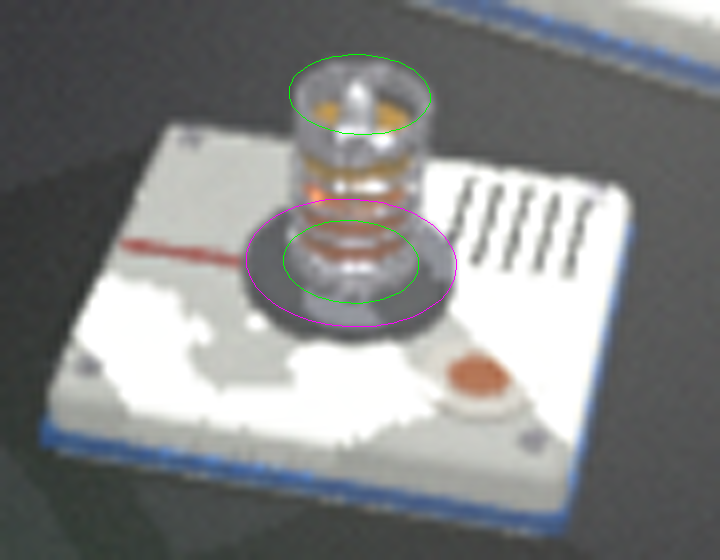

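View pics/ov11w.png

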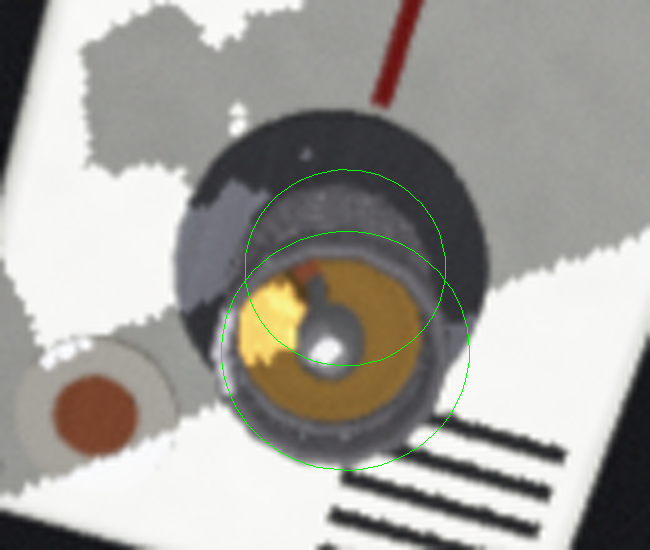

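```bash
python3 -c "
from h import *
save('top','t11.png')"
```

```text
(no output)
```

View pics/t11.png

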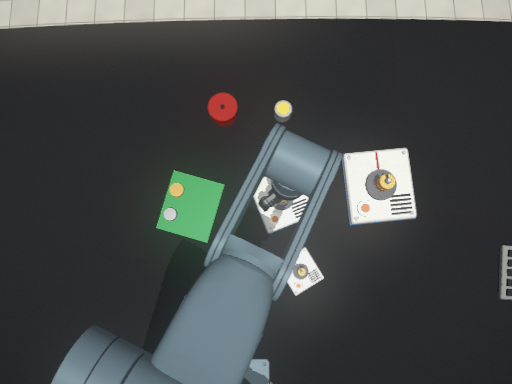

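```bash
python3 -c "
from h import *
print(robot.close_job())"
```

```text
the job is handed in; nothing more can be done
None
```

I threaded the spring onto the middle-sized stand, released it on the seat and handed the job in at about 18 s of the 62 s.

- **Threading:** I read both notch angles off a wrist picture first, about 60° for brass and −20° for copper in world yaw. With the tang turned to 60° it went down through the brass notch. I turned it about −80° in the gap between the collars, and it went down through the copper notch. It did not snag on either collar.
- **Forces:** The readings stayed within about ±2 N while threading. I then pressed about 2 mm past contact to confirm the foot was seated. The force rose to 2.6 N, with contact at the expected height (TCP about 69 mm). I eased off before opening the gripper.
- **Last checks:** After release, the side and wrist pictures show the spring upright on the dark seat. Its top rim is about level with the rod tip, as expected when fully home. The model overlay was 1–2 px off the side picture, but the spring and the seat were shifted alike, so I took that as camera calibration. In the top picture the discs, red tin and sample pot are at the same pixels as at the start.

No check failed, and the hand-in reported no verdict.

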